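# Clamp a circuit board with a hex key in a hidden cam screw

## Task

Clamp the circuit board in its holder: take the T-handle hex key from the stand, fit it down the access hole of the cam block into the hidden hex-socket screw, turning it under a light push until it drops fully home (never force it), and turn the screw clockwise until the jaw grips the board firmly, but not so hard that the board bows. Then draw the key out and put it back upright in its hole in the stand. Move the jaw with the key only, keep fingers and key off the board, and leave the other things on the bench where they are.

Things in the scene. Friction and masses are not known exactly. Their poses are not given: they have to be found in the camera images.
- key: T-handle hex key, 115 mm long, 0.3 kg. Origin at the tip; z runs up the shank to the handle. Steel hexagonal shank 14 mm across flats (16.2 over corners), two of its flats square to the key's x, with a round nose on the lowest 3 mm. Stands in one of the stand's two holes, tip 8 mm above the bench, perhaps leaning a few degrees.
- key_handle (a point): middle of the key's black plastic cross handle, 104 mm above the tip on the shank's axis; same axes as the key. The bar is 100 mm long along x, 20 mm thick along y with flat sides, and 22 mm high (93 to 115 mm above the tip).
- stand: grey plastic tool stand fixed to the bench, 70 x 170 x 70 mm (x, y, z). Origin at the centre of its underside, z up. Two upright holes at x = 0, y = +50 and -50 mm, 18 mm wide, floor 8 mm above the bench, with 45 degree countersinks 30 mm wide and 6 mm deep. One holds the hex key, the other the nut driver; which is which varies.
- nut_driver: stubby round-handled nut driver (handle 30 mm wide, top 138 mm above the bench) in the other hole of the stand; to be left there. Origin at its lower end.
- holder: circuit-board holder fixed to the bench. Origin at the centre of the underside of its base plate, 150 x 230 x 12 mm (x along the rails, y the clamping direction, z up). Fixed grooved rail at +y, its face at y = 88 mm; then the board; then the sliding jaw; behind it, at y = -80, the aluminium cam block, 60 x 56 mm, 60 mm high. All else is below 50 mm.
- access (a point): centre of the mouth of the access hole, in the top of the cam block, 60 mm above the bench; axes as the holder's. The hole is upright, 19 mm wide (16.8 at the bottom), with a 45 degree countersink 29 mm wide and 5 mm deep, and ends at the screw 22 mm down. With its hexagon out of step the key's tip stops about 25 mm below this point; fully home it is 36 mm below.
- socket (a point): centre of the mouth of the cam screw's socket, 22 mm below the access mouth; axes as the holder's (they do NOT turn with the screw). Hexagon 14.6 mm across flats, 14 mm deep; which way it points is unknown and differs each time (repeats every 60 degrees; the key fits within some 4 degrees). A 3 to 10 N push is enough; over 45 N before it is home is forcing.
- jaw: the holder's spring-backed aluminium jaw bar, 130 mm long. The screw (0.17 N m to turn either way, stays where left) drives it along the holder's +y by 4 mm per radian clockwise seen from above. The board is gripped after 0.3 to 1.1 rad; each further radian adds 48 N of grip and 0.2 N m of torque. Right is 10 to 40 N: 0.25 to 0.8 rad past first grip..
- jaw_face (a point): middle of the jaw's clamping face, 37 mm above the bench, axes as the holder's. Its y in the holder's frame is -6.2 to -3.2 mm at the start, grows as the jaw closes, and stays at -2 mm once the board is gripped between jaw and fixed rail.
- board: dark blue circuit board, 130 x 90 x 2.4 mm (x, y, z), lying loose in the grooves of jaw and fixed rail, its underside 34 mm above the bench. Origin at the centre of its underside. A metal cooling plate and small parts on top reach 10 mm above it.
- tweezers: steel tweezers, 125 mm long, lying on the bench near the stand; a bystander. Origin at the middle, on the bench.
- heat_sink: finned aluminium heat sink, 50 x 40 x 21 mm, lying near the holder; a bystander. Origin under its centre.
- memory_module: small circuit board, 68 x 30 x 5 mm, lying beyond the stand; a bystander. Origin under its centre.
Mind the look-alikes: they are no part of the job. Of the things like the board, leave any that is brown or green; of the rest the smaller one is meant.

How it is judged:
By the outcome, as a careful person would: the job done as asked, in the order asked, and still so for the second after the job is handed in, with the robot touching nothing.
It also fails if it takes over 67 s, if anything falls off the work surface, if the arm or the gripper's body presses on something with over 40 N, if the wrist force passes 120 N, or if a joint passes its speed limit or range.

## Robot

A 6-joint arm with a two-finger parallel gripper is mounted at the origin on the work surface. World frame = base frame: x ahead of the robot, y to its left, z up, the work surface at z = 0. Lengths are in mm, angles in rad, forces in N, time in s.
With the tool pointing down it reaches from about 275 to 1000 mm from the base axis. Payload 8.4 kg.
Tool frame: the origin (TCP) lies at the very end of the fingers, on their centre line; the grasp point (between the pads) lies behind it (r.grip_point_offset is the x of the grasp point in the tool frame, in mm); x points along the fingers, z is the direction in which the jaws open and shut, and the axes are right-handed (so a half turn about x gives the same grasp; the last joint's range is limited). The gripper opens to 85 mm and grips with 20 to 120 N. Pads are 22 mm wide; open, the fingers measure 114 mm over their backs; the gripper's body (76 mm by 85 mm) begins 54 mm behind the grasp point. The pads swing forward as they close: fully open they stand 13 mm farther back than shut.
Start: joints at [-1.255, 0.353, 1.633, -0, 1.155, -0.002], TCP at [195.297, -593.706, 231.281] pointing down, gripper open.
Joint ranges: [-2.63, 2.63], [-0.92, 2.1], [0.06, 2.66], [-1.3, 4.44], [0, 2.69], [-3.02, 3.02]. Speed limits (rad/s): [2.22, 2.22, 2.79, 3.14, 3.14, 3.14].

## Interface

Orientations are given as [roll, pitch, yaw] about the fixed x, y, z axes, in that order (R = Rz(yaw) Ry(pitch) Rx(roll)).
In Python, from rig import r, vision, order gives the robot as it stands. The module is installed in compiled form; this text tells all that it offers.
- The arm moves only by the tool step_arm, never from a script. Its argument "rows" is a list of rows, each a list of 7 numbers: the shift along the world's x, y, z in mm, then the turn, a rotation vector about the world's x, y, z in rad, then the finger opening in mm, from 0 to 85.4. A call has exactly 8 rows; each row is the pose to reach, as a shift and turn from the pose measured when the call began; what a row does not reach only later rows make up. A row lasts 1/8 s, in which the tool goes at most 62.5 mm and 10.7 degrees, less where a joint would pass 70% of its speed; a pose out of reach is approached as far as the arm can. A call with a gripper value outside its range is refused whole. The fingers move at their own pace and stop on an object; "force" is the grip in N (left out, the last holds). Time passes only in rows, so rows that repeat a pose let the fingers close, or fill a call up. It gives the time, the measured TCP pose, the force and the opening at its end, in the units of the state.
- r.sense(): the state, without advancing time (a new reading comes with each control period).
- vision.grab_frame(name): name is "scene" or "top"; returns (picture, depth): 384x512x3 uint8, red, green, blue; 384x512 float32, mm along the optical axis (not along the pixel's ray), 0 where there is no reading.
- vision.camera_info(name): a dict with "K" (3x3 intrinsics, pixels), "origin" and "attitude" of the camera in the world. Camera axes: x right, y down, z forward; pixel columns grow to the right and rows downward; lengths in mm; the calibration is good to about 2 mm. A picture is of the moment at which its call begins. camera_info takes no time and is no camera call.
- order.sign_off(): hands the job in, once; it reports no verdict.
The state is a dict: "clock": time; "qpos": joint angles; "qvel": joint speeds; "joint_efforts": joint torques, N m; "eef_pos": TCP position; "tcp_rot": TCP orientation; "contact_force": force on the tool from outside, world axes, zero at the start; "wrist_torque": the same for the moment, N m; "opening": opening from 0.0 (shut) to 1.0 (fully open).
Only numpy, scipy, OpenCV 4.12 (cv2) and the standard library are available. Lean on these libraries where they do the work, as an engineer would, in place of code of your own. Each camera call takes 0.05 s, during which the arm holds its last target.

## Working session

There is one attempt and no reset: what is moved stays moved. The work goes in short steps, Python scripts to look and compute and a tool call to move; the robot and the scene stay as the last step left them, time stands still between calls to the robot, and variables do not carry over. Pictures are saved under pics/ and viewed, and the job is handed in when it is done.

Besides the shell and the picture viewer there is one more tool, called after "Request:" by a JSON object that holds its "name" and its "arguments", one argument or row to a line. step_arm: Moves the arm, as the interface text tells. Its arguments: {"type":"object","properties":{"rows":{"type":"array"},"force":{"type":"number"}},"required":["rows"]}

```bash
mkdir -p pics
cat > h.py <<'E'
from rig import r, vision, order
import numpy as np, cv2
E
python3 - <<'E'
from h import *
print(r.sense()); print(r.grip_point_offset)
for n in("scene","top"):
    p,d=vision.grab_frame(n); cv2.imwrite(f"pics/{n}0.png",p[:,:,::-1]); np.save(f"{n}0.npy",d)
    print(n,vision.camera_info(n))
E
```

```text
{'clock': 0.0, 'qpos': array([-1.25538734e+00,  3.53655076e-01,  1.63415160e+00,  3.15053841e-06,
        1.15521968e+00, -2.40852906e-03]), 'qvel': array([-0.0004319 ,  0.00157076, -0.0003538 ,  0.00017912, -0.0006634 ,
       -0.00101536]), 'joint_efforts': array([ 5.63249869e-04, -6.05239749e+01, -3.42077994e+01,  6.96982670e-05,
        9.05989960e-03, -7.36667793e-07]), 'eef_pos': array([ 195.15152434, -593.2317378 ,  230.54989313]), 'tcp_rot': array([3.13717495, 1.56936263, 1.88419486]), 'contact_force': array([-0.35369855,  0.16432814,  0.27953414]), 'wrist_torque': array([-0.02821817,  0.02891582,  0.00787712]), 'opening': 0.9988316888689347}
-18.700000000000003
scene {'K': array([[403.15653376,   0.        , 262.94374458],
       [  0.        , 403.15653376, 191.64637463],
       [  0.        ,   0.        ,   1.        ]]), 'origin': array([1418.79226864,  -99.08487637,  822.82149332]), 'attitude': array([-2.16592324,  0.00400495,  1.3492617 ])}
top {'K': array([[378.75609002,   0.        , 252.32856397],
       [  0.        , 378.75609002, 190.91025971],
       [  0.        ,   0.        ,   1.        ]]), 'origin': array([ 151.39096665,  138.83626079, 1310.51944494]), 'attitude': array([-2.94013361e+00, -2.97036492e-04, -1.53767822e+00])}
```

View pics/scene0.png

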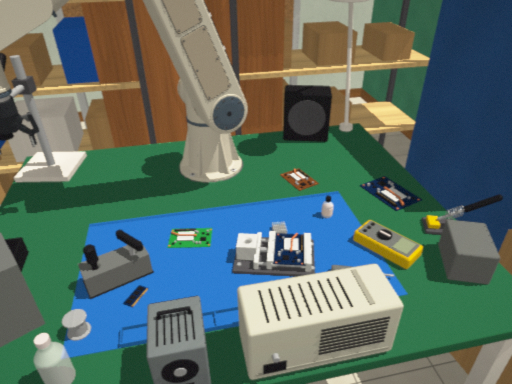

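View pics/top0.png

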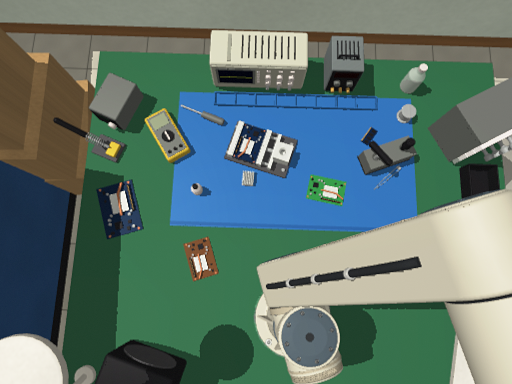

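The scene view shows the stand with the key (128,241) and nut driver (91,257), the holder at (275,252) and its cam block at (247,246). In the top view the holder is at (262,148), the cam block at (283,153), the stand at (386,155) and the key handle near (375,140). The look-alike boards are green (326,190), brown (201,258) and a larger blue one (120,208).

```bash
cat > h.py <<'E'
from rig import r, vision, order
import numpy as np, cv2
from scipy.spatial.transform import Rotation as R
def cam(n):
    c=vision.camera_info(n); return c["K"],np.array(c["origin"]),R.from_euler('xyz',c["attitude"]).as_matrix()
def p2w(n,u,v,d):
    K,o,A=cam(n); return o+A@(np.array([(u-K[0,2])/K[0,0],(v-K[1,2])/K[1,1],1.])*d)
def p2z(n,u,v,z):
    K,o,A=cam(n); q=A@np.array([(u-K[0,2])/K[0,0],(v-K[1,2])/K[1,1],1.]); return o+q*(z-o[2])/q[2]
def w2p(n,p):
    K,o,A=cam(n); q=A.T@(np.asarray(p,float)-o); q=K@q; return q[:2]/q[2]
def cloud(n,d):
    K,o,A=cam(n); v,u=np.indices(d.shape); P=np.stack([(u-K[0,2])/K[0,0]*d,(v-K[1,2])/K[1,1]*d,d],-1)@A.T+o
    P[d==0]=np.nan; return P
def crop(img,u0,u1,v0,v1,s,name):
    cv2.imwrite(name,cv2.resize(img[v0:v1,u0:u1,::-1],None,fx=s,fy=s,interpolation=cv2.INTER_CUBIC))
E
python3 - <<'E'
from h import *
t=cv2.imread("pics/top0.png")[:,:,::-1]; s=cv2.imread("pics/scene0.png")[:,:,::-1]
crop(t,345,425,115,195,7,"pics/t_stand.png"); crop(t,215,305,110,185,8,"pics/t_hold.png")
crop(s,70,170,220,310,6,"pics/s_stand.png"); crop(s,225,325,215,285,8,"pics/s_hold.png")
for n in("top","scene"):
    P=cloud(n,np.load(n+"0.npy"))
    for px in ([(375,140),(386,160),(408,143),(283,153),(250,200)] if n=="top" else [(128,241),(91,257),(247,240),(110,280),(300,210)]):
        print(n,px,P[px[1],px[0]].round(1))
E
```

```text
top (375, 140) [ 624.3 -293.5   -5.7]
top (386, 160) [ 512.1 -286.3  118.9]
top (408, 143) [ 567.6 -354.9  133.6]
top (283, 153) [550.8  44.1  35.7]
top (250, 200) [385.3 154.4   4.1]
scene (128, 241) [ 550.  -272.1  118.6]
scene (91, 257) [ 585.2 -362.2  112.6]
scene (247, 240) [540.4  48.2  51.7]
scene (110, 280) [ 596.9 -331.2   34.4]
scene (300, 210) [371.7 262.6   1.5]
```

View pics/t_stand.png

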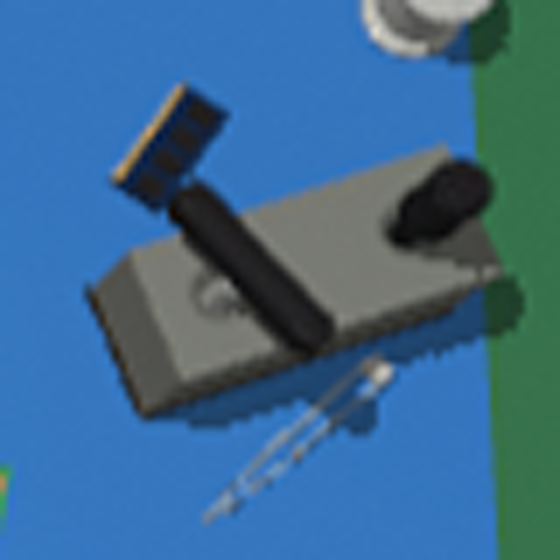

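View pics/t_hold.png

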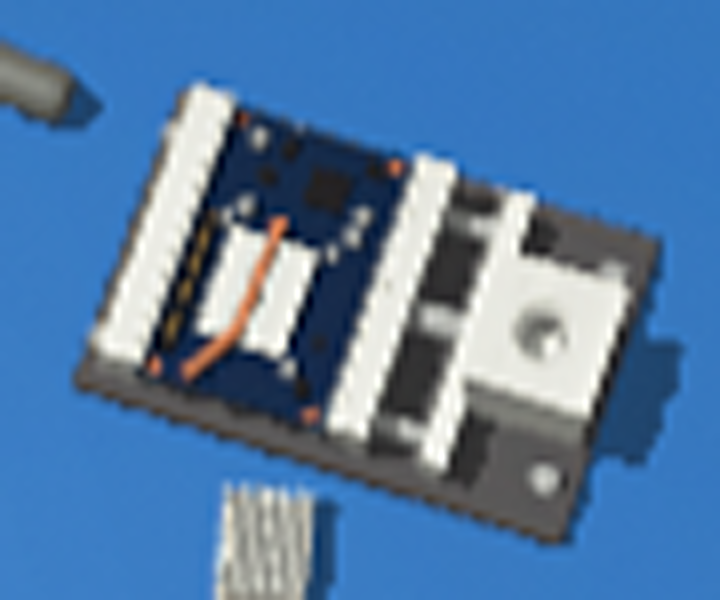

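View pics/s_stand.png

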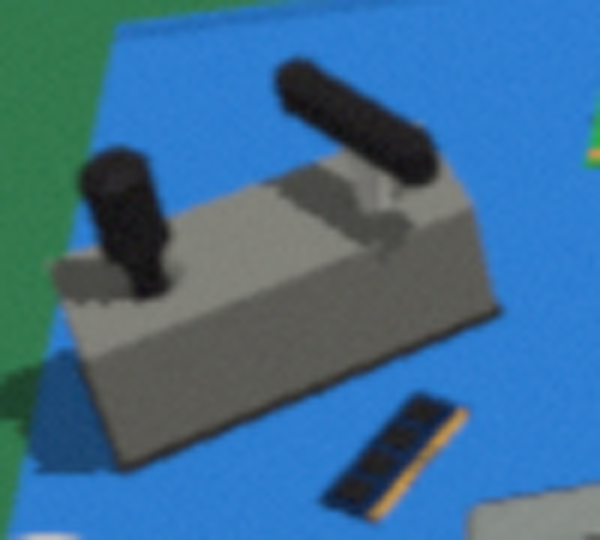

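View pics/s_hold.png

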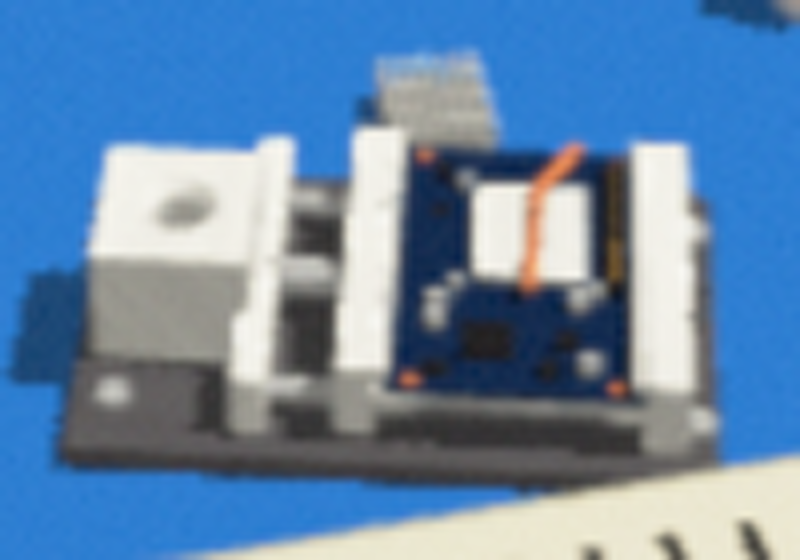

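```bash
cat >> h.py <<'E'
def tri(a,b):
    from scipy.optimize import least_squares
    s=least_squares(lambda p:np.r_[w2p("top",p)-a,w2p("scene",p)-b],[500,0,50.]); return s.x, s.fun
E
python3 - <<'E'
from h import *
T=lambda x,y:(345+x/7-.43,115+y/7-.43); S=lambda x,y:(70+x/6-.42,220+y/6-.42)
HT=lambda x,y:(215+x/8-.44,110+y/8-.44); HS=lambda x,y:(225+x/8-.44,215+y/8-.44)
def pr(n,a,b,z):
    p,f=tri(a,b); print(n,p.round(1),f.round(2),"top@z",p2z("top",*a,z).round(1),"scene@z",p2z("scene",*b,z).round(1))
pr("hole",HT(541,333),HS(186,208),60)
pr("keymid",T(251,270),S(355,120),114)
for n,a,b in [("fixrail far",(200,88),(662,146)),("jaw near?",(345,435),(375,128)),("baseNE",(660,240),(65,462)),("baseSE? ",(90,385),(715,205))]:
    print(n,p2z("top",*HT(*a),12 if 'base' in n else 48).round(1))
# base corners z=12
for a in [(660,240),(565,540),(80,385)]: print("baseT",p2z("top",*HT(*a),12).round(1))
for a in [(62,460),(715,465),(712,205)]: print("baseS",p2z("scene",*HS(*a),6).round(1))
# block top corners
for a in [(628,290),(585,415),(465,378)]: print("blkT",p2z("top",*HT(*a),60).round(1))
for a in [(108,148),(92,258),(255,150),(245,262)]: print("blkS",p2z("scene",*HS(*a),60).round(1))
# stand top corners z=70
for a in [(445,147),(500,268),(182,385),(130,255)]: print("stT",p2z("top",*T(*a),70).round(1))
for a in [(50,262),(88,362),(472,212)]: print("stS",p2z("scene",*S(*a),70).round(1))
for a in [(180,195),(192,222),(172,205),(330,335),(310,352)]: print("kT",p2z("top",*T(*a),120).round(1))
E
```

```text
hole [550.3  48.8  57.8] [-0.04 -0.01 -0.03  0.  ] top@z [549.6  48.8  60. ] scene@z [552.8  48.4  60. ]
keymid [ 537.  -271.6  112.4] [0.13 0.   0.1  0.02] top@z [ 536.4 -270.7  114. ] scene@z [ 538.8 -271.5  114. ]
fixrail far [661.4 200.5  48. ]
jaw near? [504.7 131.7  48. ]
baseNE [610.3  -7.4  12. ]
baseSE?  [534.1 245.7  12. ]
baseT [610.3  -7.4  12. ]
baseT [470.1  33.1  12. ]
baseT [533.9 250.1  12. ]
baseS [612.5  -8.5   6. ]
baseS [665.8 212.7   6. ]
baseS [535.  255.7   6. ]
blkT [570.2  11.6  60. ]
blkT [513.6  29.3  60. ]
blkT [528.4  81.   60. ]
blkS [513.7  26.9  60. ]
blkS [571.5  11.2  60. ]
blkS [526.9  79.1  60. ]
blkS [585.6  63.2  60. ]
stT [ 617.  -383.4   70. ]
stT [ 555.6 -407.1   70. ]
stT [ 491.5 -250.4   70. ]
stT [ 556.3 -226.9   70. ]
stS [ 552.6 -408.8   70. ]
stS [ 619.2 -384.2   70. ]
stS [ 561.5 -227.5   70. ]
kT [ 570.2 -236.5  120. ]
kT [ 557.1 -241.7  120. ]
kT [ 565.2 -232.6  120. ]
kT [ 504.2 -304.3  120. ]
kT [ 495.6 -294.6  120. ]
```

Run:
```python
from h import *
s=r.sense(); M=R.from_euler('xyz',s["tcp_rot"]).as_matrix(); print(M.round(3))
z=M[:,2]; print("zyaw",np.degrees(np.arctan2(z[1],z[0])), np.degrees(s["qpos"][0]))
t=cv2.imread("pics/top0.png")[:,:,::-1]; c=cv2.imread("pics/scene0.png")[:,:,::-1]
crop(t,268,300,135,167,20,"pics/t_hole.png"); crop(c,230,268,228,258,20,"pics/s_hole.png")
# depth-based handle
P=cloud("top",np.load("top0.npy")); Q=cloud("scene",np.load("scene0.npy"))
for X in(P,Q):
    m=(X[...,2]>95)&(X[...,2]<135)&(np.hypot(X[...,0]-537,X[...,1]+271)<65); print(m.sum(),X[m].mean(0).round(1))
    Y=X[m][:,:2]; w,v=np.linalg.eigh(np.cov(Y.T)); print(np.degrees(np.arctan2(v[1,1],v[0,1])), (Y.min(0)+Y.max(0))/2)
```

```text
[[-0.     0.95   0.312]
 [ 0.001  0.312 -0.95 ]
 [-1.    -0.    -0.001]]
zyaw -71.79270174871212 -71.93025408318492
220 [ 537.6 -269.   118.4]
-139.1809045280205 [ 539.01942225 -269.77896821]
288 [ 545.6 -271.   118.7]
-138.23614658202618 [ 539.74660751 -272.51831333]
```

View pics/t_hole.png

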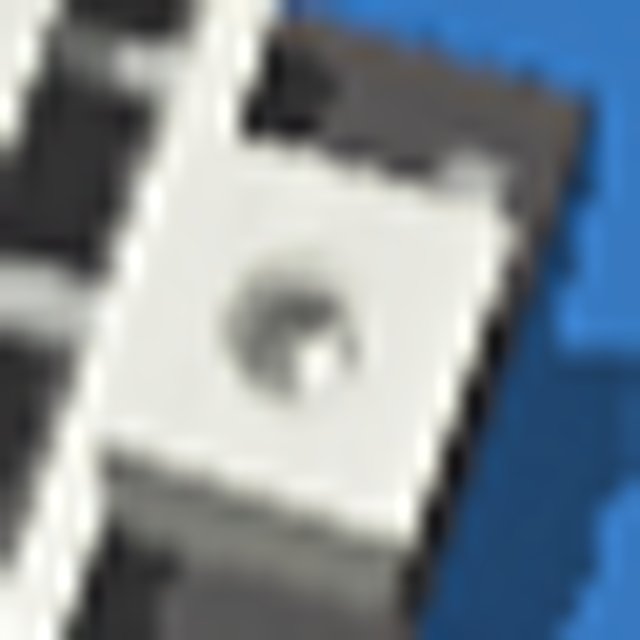

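View pics/s_hole.png

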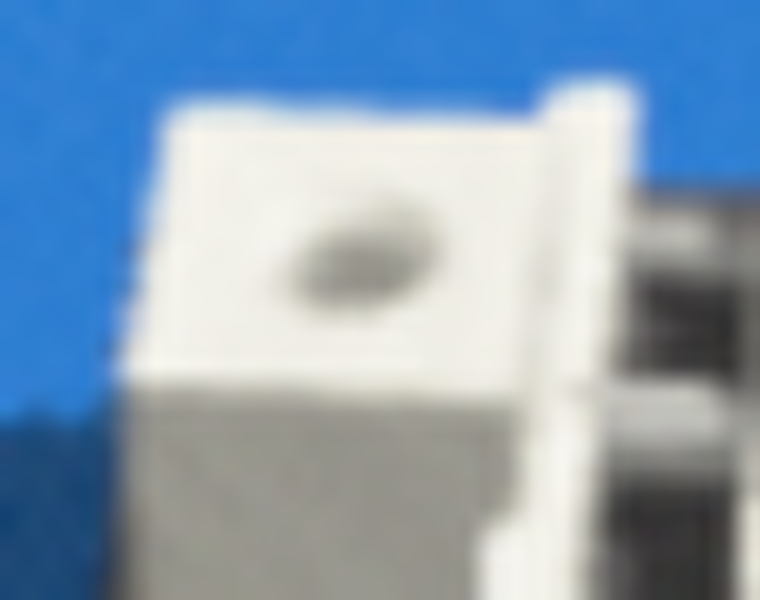

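Candidates for the key: the bar handle in the near hole (top 381,153) and the round nut driver (top 407,145). The cross bar is the key, and the crop confirms it. For the board, I take the small dark-blue one clamped in the holder (top 258,147). The larger blue one (120,208), the brown and the green are left alone. Moving above the key.

Request:
{"name": "step_arm", "arguments": {
  "rows": [
    [30, 28, -5, 0, 0, 0.05, 60],
    [80, 75, -15, 0, 0, 0.12, 60],
    [130, 122, -25, 0, 0, 0.2, 60],
    [180, 169, -35, 0, 0, 0.27, 60],
    [230, 216, -45, 0, 0, 0.34, 60],
    [280, 263, -55, 0, 0, 0.4, 60],
    [325, 305, -60, 0, 0, 0.424, 60],
    [343, 322, -60, 0, 0, 0.424, 60]
  ],
  "force": 60
}}

```text
clock: 1.1
eef_pos: [539.2, -269.4, 170.0]
tcp_rot: [-2.987, 1.569, 2.468]
contact_force: [0.4, -1.1, 1.0]
opening: 0.701
```

Run:
```python
from h import *
s=r.sense(); print(s)
M=R.from_euler('xyz',s["tcp_rot"]).as_matrix(); print(M.round(3)); z=M[:,2]; print("zyaw",np.degrees(np.arctan2(z[1],z[0])))
p,d=vision.grab_frame("scene"); crop(p,60,180,180,300,6,"pics/s1.png")
p,d=vision.grab_frame("top"); crop(p,335,435,100,200,6,"pics/t1.png")
```

```text
{'clock': 1.1, 'qpos': array([-4.66118656e-01,  3.83482052e-01,  1.73703740e+00,  4.77820272e-04,
        1.02301235e+00,  3.61939442e-01]), 'qvel': array([ 7.38804190e-01,  2.34956590e-01, -2.97095714e-01,  1.52890215e-05,
        5.12850762e-02,  7.45187469e-01]), 'joint_efforts': array([ -4.29471061, -62.07015038, -28.35819483,   0.1762194 ,
         0.13798374,  -1.31976474]), 'eef_pos': array([ 539.23179651, -269.44793222,  170.0093577 ]), 'tcp_rot': array([-2.98674006,  1.56881479,  2.46813791]), 'contact_force': array([ 0.39796097, -1.09752893,  0.96246005]), 'wrist_torque': array([-0.05120154, -0.00817216,  0.01362266]), 'opening': 0.7010292706432985}
[[-0.002  0.737  0.676]
 [ 0.001  0.676 -0.737]
 [-1.    -0.    -0.002]]
zyaw -47.45853190694338
```

View pics/s1.png

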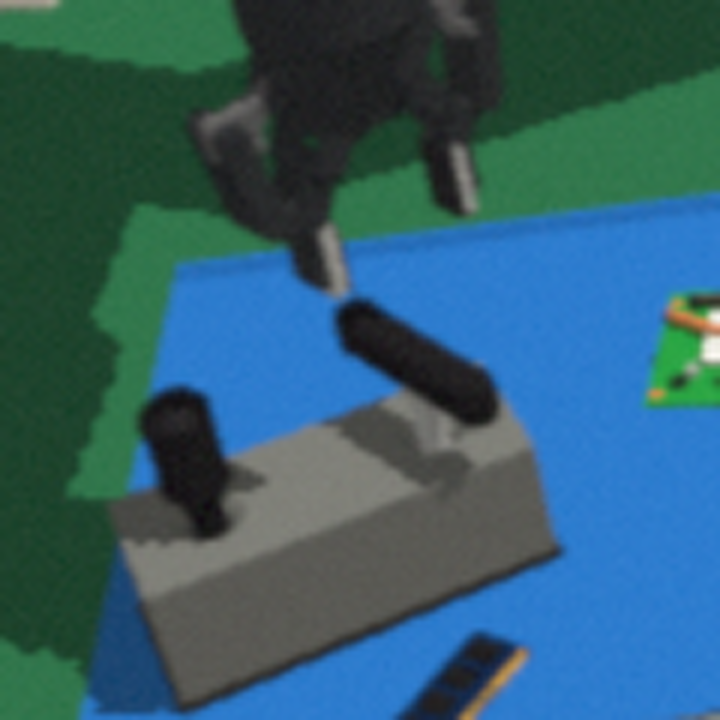

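View pics/t1.png

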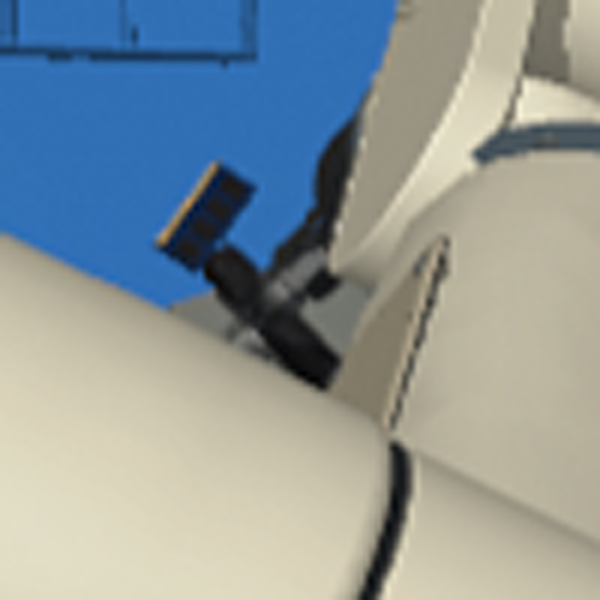

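The scene crop shows the pad tips at about (340,290) and (470,210), straddling the bar axis. The bar's long axis runs at the expected direction.

Run:
```python
from h import *
for z in(170,175,180): print(w2p("scene",[539.2,-269.4,z]), w2p("top",[539.2,-269.4,z]))
```

```text
[125.4693437  223.12221822] [385.89844406 146.99051492]
[125.09234651 221.60723298] [386.44992934 146.49023165]
[124.71331861 220.08408721] [387.00598352 145.98580368]
```

Request:
{"name": "step_arm", "arguments": {
  "rows": [
    [-0.5, -1, -8, 0, 0, 0, 60],
    [-1, -2, -22, 0, 0, 0, 60],
    [-1, -2, -38, 0, 0, 0, 60],
    [-1, -2, -54, 0, 0, 0, 60],
    [-1, -2, -68, 0, 0, 0, 60],
    [-1, -2, -75, 0, 0, 0, 60],
    [-1, -2, -75, 0, 0, 0, 60],
    [-1, -2, -75, 0, 0, 0, 45]
  ]
}}

```text
clock: 2.2
eef_pos: [540.8, -269.5, 95.4]
tcp_rot: [2.083, 1.569, 1.259]
contact_force: [0.6, -0.7, -0.5]
opening: 0.537
```

Run:
```python
from h import *
s=r.sense(); print(s['contact_force'],s['wrist_torque'],s['qvel'])
p,d=vision.grab_frame("scene"); crop(p,80,170,190,280,8,"pics/s2.png")
```

```text
[ 0.59099638 -0.67540819 -0.45575623] [ 0.01102677 -0.01005044  0.00845782] [ 0.00160788 -0.00541778 -0.00220631 -0.00141396 -0.00020878  0.00077709]
```

View pics/s2.png

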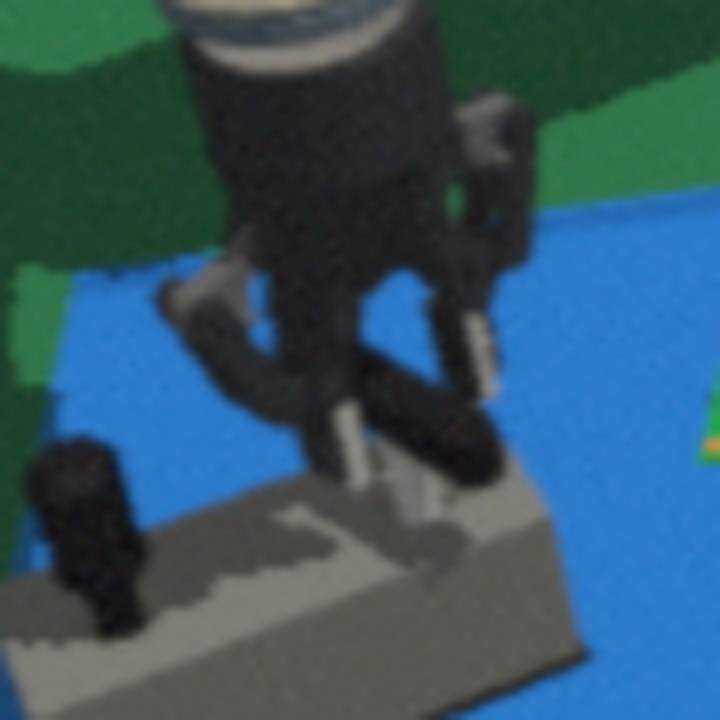

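The fingers straddle the bar, with pads at (350,445) and (482,355) and the bar between them. I shift about 3 mm along the bar and close.

Request:
{"name": "step_arm", "arguments": {
  "rows": [
    [-1.5, -1, -1, 0, 0, 0, 45],
    [-2.5, -1.8, -2, 0, 0, 0, 40],
    [-2.5, -1.8, -2, 0, 0, 0, 30],
    [-2.5, -1.8, -2, 0, 0, 0, 15],
    [-2.5, -1.8, -2, 0, 0, 0, 10],
    [-2.5, -1.8, -2, 0, 0, 0, 10],
    [-2.5, -1.8, -2, 0, 0, 0, 10],
    [-2.5, -1.8, -2, 0, 0, 0, 10]
  ],
  "force": 80
}}

```text
clock: 3.25
eef_pos: [538.5, -271.3, 93.7]
tcp_rot: [1.898, 1.569, 1.073]
contact_force: [-1.6, 1.2, 5.5]
opening: 0.222
```

Run:
```python
from h import *
s=r.sense(); print(s['contact_force'],s['wrist_torque'],s['opening']*85.4,s['qpos'])
p,d=vision.grab_frame("scene"); crop(p,80,170,190,280,8,"pics/s3.png")
```

```text
[-1.60466049  1.20459162  5.45507424] [ 0.24303219  0.25051829 -0.04329697] 18.958607767965535 [-0.47032994  0.47803333  1.78944242  0.00252002  0.87406593  0.35282705]
```

View pics/s3.png

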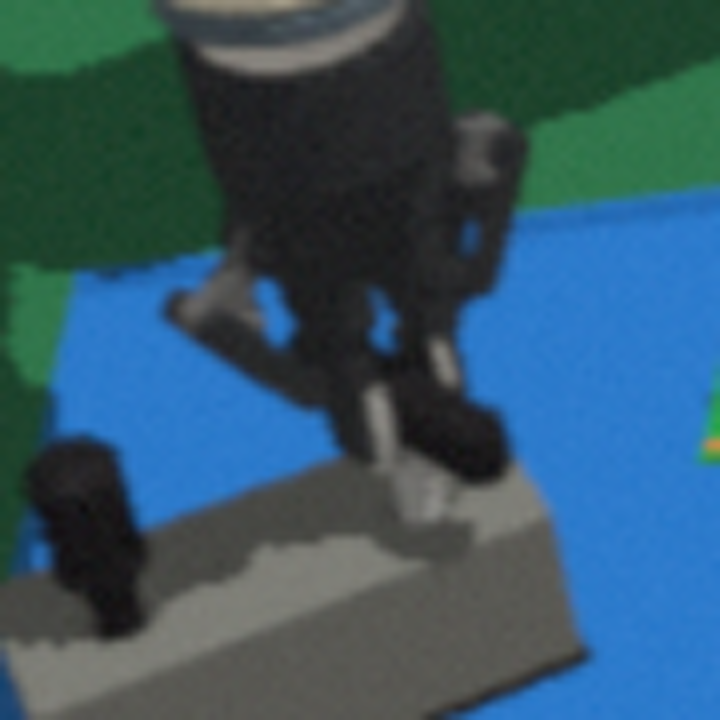

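Request:
{"name": "step_arm", "arguments": {
  "rows": [
    [0, 0, 8, 0, 0, 0, 10],
    [0, 0, 28, 0, 0, 0, 10],
    [0, 0, 50, 0, 0, 0, 10],
    [0, 0, 70, 0, 0, 0, 10],
    [0, 0, 78, 0, 0, 0, 10],
    [0, 0, 78, 0, 0, 0, 10],
    [1, 20, 78, 0, 0, 0.1, 10],
    [2, 50, 78, 0, 0, 0.25, 10]
  ]
}}

```text
clock: 4.3
eef_pos: [539.7, -221.1, 170.4]
tcp_rot: [2.6, 1.568, 2.028]
contact_force: [-0.9, 0.4, -3.2]
opening: 0.22
```

Run:
```python
from h import *
s=r.sense(); print(s['contact_force'],s['wrist_torque'],s['opening']*85.4,s['qpos'],s['eef_pos'])
p,d=vision.grab_frame("scene"); crop(p,80,190,180,280,7,"pics/s4.png")
```

```text
[-0.86995349  0.36263745 -3.22905366] [ 0.01800761  0.01676149 -0.05961401] 18.809605041832064 [-0.39233305  0.3549029   1.77970339  0.00207833  1.00898908  0.17835827] [ 539.7477718  -221.06374738  170.39265167]
```

View pics/s4.png

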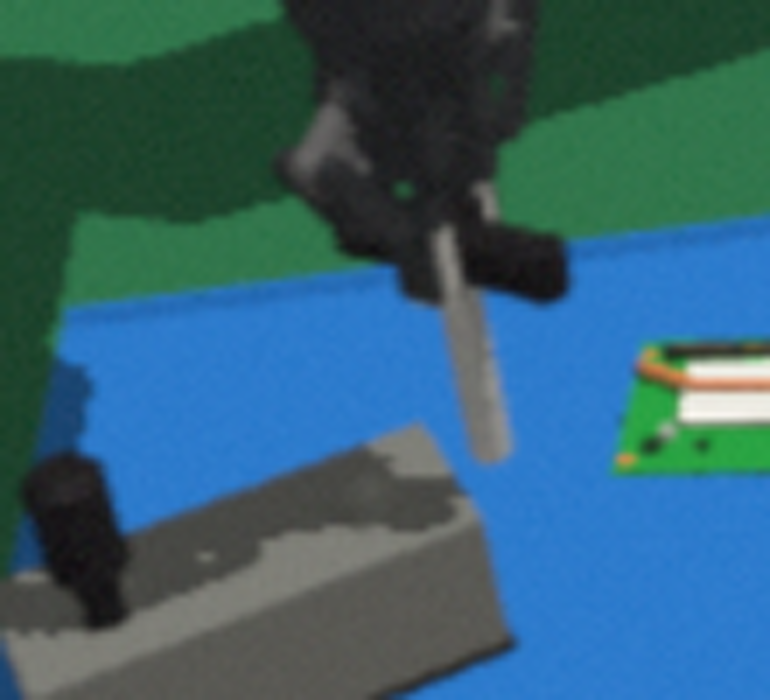

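The key is out and held vertically, its tip at (490,460) in the crop, clear of the stand. Now I move to the cam block.

Request:
{"name": "step_arm", "arguments": {
  "rows": [
    [1, 35, 0, 0, 0, 0.15, 10],
    [2, 80, 0, 0, 0, 0.33, 10],
    [4, 125, 0, 0, 0, 0.5, 10],
    [5, 165, 0, 0, 0, 0.68, 10],
    [7, 205, 0, 0, 0, 0.86, 10],
    [8, 240, 0, 0, 0, 1.03, 10],
    [9, 262, 0, 0, 0, 1.2, 10],
    [10, 269, 0, 0, 0, 1.38, 10]
  ]
}}

```text
clock: 5.35
eef_pos: [548.6, 52.9, 169.1]
tcp_rot: [2.502, 1.564, -2.957]
contact_force: [0.5, 0.2, -2.2]
opening: 0.219
```

Request:
{"name": "step_arm", "arguments": {
  "rows": [
    [0, 0, 0, 0, 0, 0.12, 10],
    [0, 0, 0, 0, 0, 0.2, 10],
    [0, 0, 0, 0, 0, 0.2, 10],
    [0, 0, 0, 0, 0, 0.2, 10],
    [0, 0, 0, 0, 0, 0.2, 10],
    [0, 0, 0, 0, 0, 0.2, 10],
    [0, 0, 0, 0, 0, 0.2, 10],
    [0, 0, 0, 0, 0, 0.2, 10]
  ]
}}

```text
clock: 6.35
eef_pos: [548.6, 52.9, 169.1]
tcp_rot: [2.507, 1.564, -2.753]
contact_force: [0.4, 0.2, -3.1]
opening: 0.223
```

Run:
```python
from h import *
s=r.sense(); print(s)
M=R.from_euler('xyz',s["tcp_rot"]).as_matrix(); print(M.round(3)); z=M[:,2]; print("zyaw",np.degrees(np.arctan2(z[1],z[0])))
p,d=vision.grab_frame("scene"); crop(p,215,305,180,270,8,"pics/s5.png")
p,d=vision.grab_frame("top"); crop(p,240,320,110,190,8,"pics/t5.png")
```

```text
{'clock': 6.35, 'qpos': array([ 0.09469974,  0.31240064,  1.84623632, -0.00243107,  0.98966671,
       -0.92757047]), 'qvel': array([ 0.00138464, -0.0010808 , -0.00023448, -0.00076626, -0.00092926,
       -0.00171784]), 'joint_efforts': array([-9.77642660e-03, -5.52149284e+01, -3.13481498e+01, -1.16922773e-02,
        4.68385185e-02,  3.60684404e-03]), 'eef_pos': array([548.64183618,  52.91936853, 169.10963788]), 'tcp_rot': array([ 2.50674859,  1.56378573, -2.75282511]), 'contact_force': array([ 0.40664606,  0.17708863, -3.14283149]), 'wrist_torque': array([-0.03432397,  0.01268991,  0.00863814]), 'opening': 0.2230161250720154}
[[-0.006 -0.854  0.52 ]
 [-0.003  0.52   0.854]
 [-1.     0.004 -0.006]]
zyaw 58.64929769300034
```

View pics/s5.png

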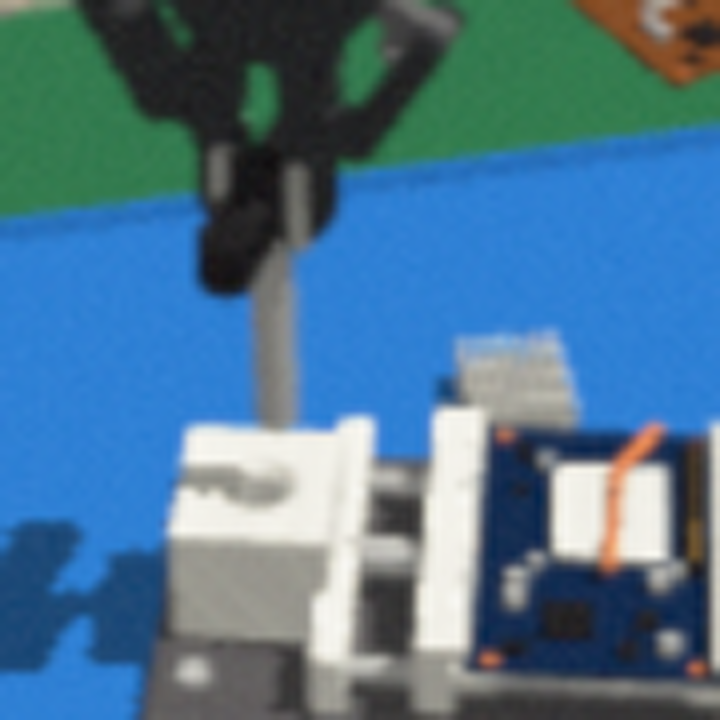

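View pics/t5.png

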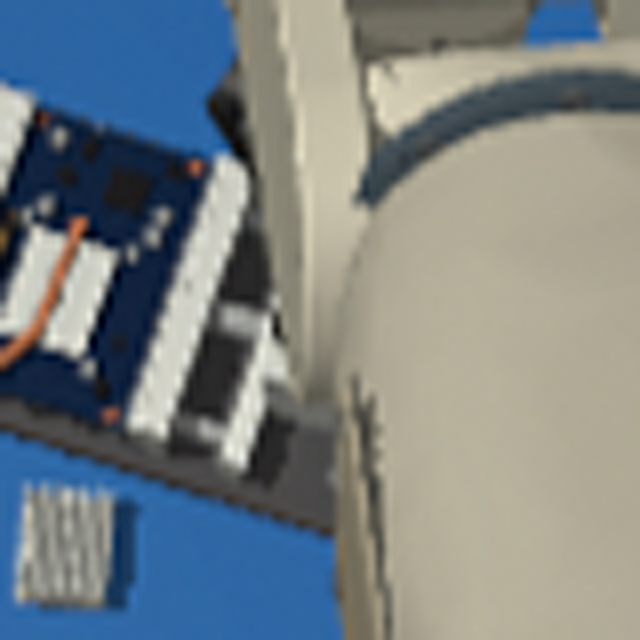

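The scene crop shows the shank hanging nearly vertical above the block, tip at (278,425), with the hole at about (262,487). The top view is blocked by the arm.

Run:
```python
from h import *
C=lambda x,y:(215+x/8-.44,180+y/8-.44)
print("tip px",C(278,427)); 
for z in (80,83.4,86): print(z,w2p("scene",[548.6,52.9,z]), "meas@z",p2z("scene",*C(278,427),z))
a=w2p("scene",[548.6,52.9,83.4]);b=w2p("scene",[548.6,52.9,150]);print("dir vert",b-a)
print("shank top px",C(275,245))
print("hole now", p2z("scene",*C(262,487),60))
```

```text
tip px (249.31, 232.935)
80 [248.90064016 234.03330877] meas@z [544.10725143  54.96713557  80.        ]
83.4 [248.87247446 233.11275192] meas@z [548.1108096   54.26201752  83.4       ]
86 [248.85087264 232.4067265 ] meas@z [551.17235408  53.7228096   86.        ]
dir vert [ -0.57125842 -18.67078461]
shank top px (248.935, 210.185)
hole now [551.94746576  47.12756349  60.        ]
```

Request:
{"name": "step_arm", "arguments": {
  "rows": [
    [1, -3, 0, 0, 0, 0, 10],
    [2, -6, -5, 0, 0, 0, 10],
    [2, -6, -12, 0, 0, 0, 10],
    [2, -6, -18, 0, 0, 0, 10],
    [2, -6, -22, 0, 0, 0, 10],
    [2, -6, -24, 0, 0, 0, 10],
    [2, -6, -24, 0, 0, 0, 10],
    [2, -6, -24, 0, 0, 0, 10]
  ]
}}

```text
clock: 7.45
eef_pos: [550.8, 47.0, 145.3]
tcp_rot: [2.524, 1.564, -2.736]
contact_force: [0.1, 0.3, -3.8]
opening: 0.222
```

Run:
```python
from h import *
s=r.sense(); print(s['eef_pos'],s['contact_force'],s['wrist_torque'])
p,d=vision.grab_frame("scene"); crop(p,230,268,208,258,15,"pics/s6.png")
```

```text
[550.82509369  46.95681338 145.32036868] [ 0.08534391  0.29518081 -3.78706399] [ 0.00370737 -0.03027409  0.00691019]
```

View pics/s6.png

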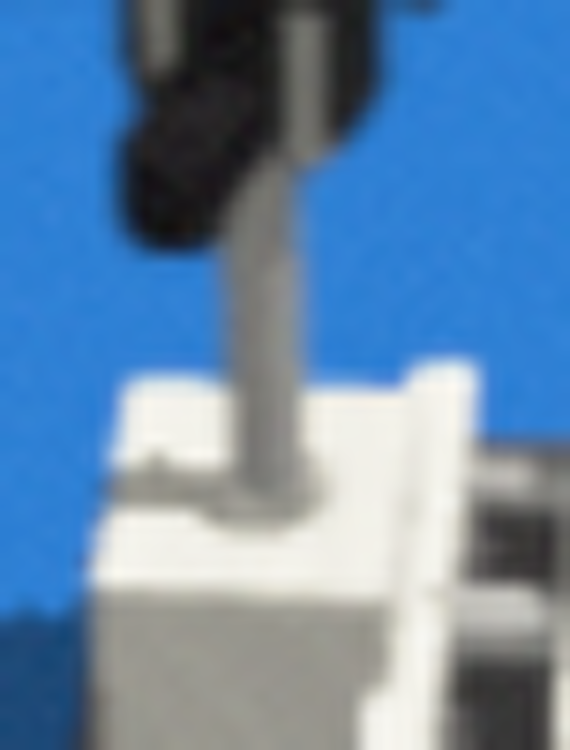

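The tip is in the countersink, looking centred: key at x≈269 and mouth centre at ≈265 in the crop. Descending gently.

Request:
{"name": "step_arm", "arguments": {
  "rows": [
    [0, 0, -1, 0, 0, 0, 10],
    [0, 0, -2, 0, 0, 0, 10],
    [0, 0, -3, 0, 0, 0, 10],
    [0, 0, -4, 0, 0, 0, 10],
    [0, 0, -5, 0, 0, 0, 10],
    [0, 0, -6, 0, 0, 0, 10],
    [0, 0, -7, 0, 0, 0, 10],
    [0, 0, -7, 0, 0, 0, 10]
  ]
}}

```text
clock: 8.5
eef_pos: [550.8, 46.9, 138.3]
tcp_rot: [2.519, 1.564, -2.741]
contact_force: [0.3, 1.0, -2.8]
opening: 0.221
```

Request:
{"name": "step_arm", "arguments": {
  "rows": [
    [0, 0, -2, 0, 0, 0, 10],
    [0, 0, -4, 0, 0, 0, 10],
    [0, 0, -6, 0, 0, 0, 10],
    [0, 0, -8, 0, 0, 0, 10],
    [0, 0, -10, 0, 0, 0, 10],
    [0, 0, -12, 0, 0, 0, 10],
    [0, 0, -14, 0, 0, 0, 10],
    [0, 0, -14, 0, 0, 0, 10]
  ]
}}

```text
clock: 9.5
eef_pos: [550.8, 46.7, 124.1]
tcp_rot: [2.571, 1.564, -2.689]
contact_force: [0.8, -3.4, -2.5]
opening: 0.221
```

Request:
{"name": "step_arm", "arguments": {
  "rows": [
    [0, -0.7, -0.5, 0, 0, 0, 10],
    [0, -0.7, -1, 0, 0, 0, 10],
    [0, -0.7, -1.6, 0, 0, 0, 10],
    [0, -0.7, -2.2, 0, 0, 0, 10],
    [0, -0.7, -2.8, 0, 0, 0, 10],
    [0, -0.7, -3.4, 0, 0, 0, 10],
    [0, -0.7, -4, 0, 0, 0, 10],
    [0, -0.7, -4, 0, 0, 0, 10]
  ]
}}

```text
clock: 10.5
eef_pos: [551.1, 46.0, 120.7]
tcp_rot: [2.622, 1.564, -2.638]
contact_force: [-1.5, -2.2, 5.5]
opening: 0.218
```

Run:
```python
from h import *
s=r.sense(); print(s['eef_pos'],s['contact_force'],s['wrist_torque'],s['qpos'])
```

```text
[551.11793029  45.96981956 120.65619314] [-1.50001583 -2.23907195  5.45535349] [-6.29238145e-01  1.93078131e-01  2.43155537e-04] [ 0.08211382  0.37826602  1.87913921 -0.00333703  0.88997014 -0.93964377]
```

Contact is at the expected height (TCP 120.7, tip about 35), with roughly an 8 N push. Now turning slowly clockwise under a light push.

Request:
{"name": "step_arm", "arguments": {
  "rows": [
    [0, 0, -0.9, 0, 0, -0.06, 10],
    [0, 0, -0.9, 0, 0, -0.12, 10],
    [0, 0, -0.9, 0, 0, -0.18, 10],
    [0, 0, -0.9, 0, 0, -0.24, 10],
    [0, 0, -0.9, 0, 0, -0.3, 10],
    [0, 0, -0.9, 0, 0, -0.36, 10],
    [0, 0, -0.9, 0, 0, -0.42, 10],
    [0, 0, -0.9, 0, 0, -0.42, 10]
  ]
}}

```text
clock: 11.5
eef_pos: [550.8, 45.8, 119.5]
tcp_rot: [2.665, 1.564, -3.013]
contact_force: [0.1, -3.0, -2.0]
opening: 0.218
```

```bash
cat > st.py <<'E'
from h import *
s=r.sense(); M=R.from_euler('xyz',s["tcp_rot"]).as_matrix(); z=M[:,2]
print(s['clock'],s['eef_pos'].round(2),"F",s['contact_force'].round(2),"T",s['wrist_torque'].round(3),"yaw",round(np.arctan2(z[1],z[0]),3),"q6",s['qpos'][5].round(3),"tilt",M[:2,0].round(4), "op",(s['opening']*85.4).round(2))
E
python3 st.py
```

```text
Traceback (most recent call last):
  File "st.py", line 3, in <module>
    print(s['clock'],s['eef_pos'].round(2),"F",s['contact_force'].round(2),"T",s['wrist_torque'].round(3),"yaw",round(np.arctan2(z[1],z[0]),3),"q6",s['qpos'][5].round(3),"tilt",M[:2,0].round(4), "op",(s['opening']*85.4).round(2))
                                                                                                                                                                                                        ^^^^^^^^^^^^^^^^^^^^^^^^^
AttributeError: 'float' object has no attribute 'round'
```

```bash
sed -i "s/(s\['opening'\]\*85.4).round(2)/s['opening']*85.4/" st.py; python3 st.py
```

```text
11.5 [550.78  45.75 119.47] F [ 0.08 -3.03 -1.96] T [-0.827 -0.055 -0.044] yaw 0.604 q6 -0.524 tilt [-0.007  -0.0009] op 18.639501766922702
```

Request:
{"name": "step_arm", "arguments": {
  "rows": [
    [0, -0.4, -0.3, 0, 0, 0, 10],
    [0, -0.6, -0.6, 0, 0, 0, 10],
    [0, -0.6, -0.9, 0, 0, 0, 10],
    [0, -0.6, -1.2, 0, 0, 0, 10],
    [0, -0.6, -1.5, 0, 0, 0, 10],
    [0, -0.6, -1.8, 0, 0, 0, 10],
    [0, -0.6, -2, 0, 0, 0, 10],
    [0, -0.6, -2, 0, 0, 0, 10]
  ]
}}

```text
clock: 12.5
eef_pos: [550.8, 45.2, 117.4]
tcp_rot: [2.657, 1.564, -3.022]
contact_force: [1.3, -0.3, -3.0]
opening: 0.222
```

```bash
python3 st.py
```

```text
12.5 [550.77  45.21 117.45] F [ 1.35 -0.26 -2.97] T [-0.199 -0.189 -0.048] yaw 0.604 q6 -0.525 tilt [-0.007  -0.0008] op 18.959895327347088
```

Dropping freely, so the hexagon is in step. Continuing home.

Request:
{"name": "step_arm", "arguments": {
  "rows": [
    [0.2, 0, -1.2, 0, 0, 0, 10],
    [0.2, 0, -2.4, 0, 0, 0, 10],
    [0.2, 0, -3.6, 0, 0, 0, 10],
    [0.2, 0, -4.8, 0, 0, 0, 10],
    [0.2, 0, -6, 0, 0, 0, 10],
    [0.2, 0, -7, 0, 0, 0, 10],
    [0.2, 0, -8, 0, 0, 0, 10],
    [0.2, 0, -8, 0, 0, 0, 10]
  ]
}}

```text
clock: 13.5
eef_pos: [551.1, 45.2, 109.7]
tcp_rot: [2.658, 1.564, -3.02]
contact_force: [-1.2, -0.4, 0.9]
opening: 0.22
```

```bash
python3 st.py
```

```text
13.5 [551.12  45.21 109.73] F [-1.17 -0.39  0.88] T [-0.231  0.154 -0.013] yaw 0.604 q6 -0.525 tilt [-0.0067 -0.0008] op 18.81154648348754
```

Home: TCP z fell 11 mm from the out-of-step contact, with a light push. I take a baseline of the jaw and start turning clockwise.

```bash
cat > jaw.py <<'E'
import sys
from h import *
tag=sys.argv[1]
acc=[vision.grab_frame("scene")[0].astype(float) for _ in range(2)]
g=np.mean(acc,0); np.save(f"jaw_{tag}.npy",g); cv2.imwrite(f"pics/jaw_{tag}.png",g[:,:,::-1])
if tag!="0":
    b=np.load("jaw_0.npy").mean(2); n=g.mean(2)
    # dir of holder +y in px/mm at jaw
    p0=np.array([550,48,45.])+80*np.array([.257,.966,0])-5*np.array([.257,.966,0]); a=w2p("scene",p0); c=w2p("scene",p0+10*np.array([.257,.966,0]))
    print("px per mm",(c-a)/10,a)
    for nm,(u0,u1,v0,v1) in dict(jaw=(266,279,236,268),rail=(301,314,236,268)).items():
        W=np.eye(2,3,dtype=np.float32)
        try:
            cc,W=cv2.findTransformECC(b[v0:v1,u0:u1].astype(np.float32),n[v0:v1,u0:u1].astype(np.float32),W,cv2.MOTION_TRANSLATION,(3,200,1e-6),None,1); print(nm,W[:,2],cc)
        except cv2.error as e: print(nm,e)
E
python3 jaw.py 0
python3 - <<'E'
from h import *
g=np.load("jaw_0.npy").astype(np.uint8); crop(g,225,325,205,285,8,"pics/jaw0c.png")
E
```

```text
[ WARN:0@5.246] global loadsave.cpp:1063 imwrite_ Unsupported depth image for selected encoder is fallbacked to CV_8U.
```

View pics/jaw0c.png

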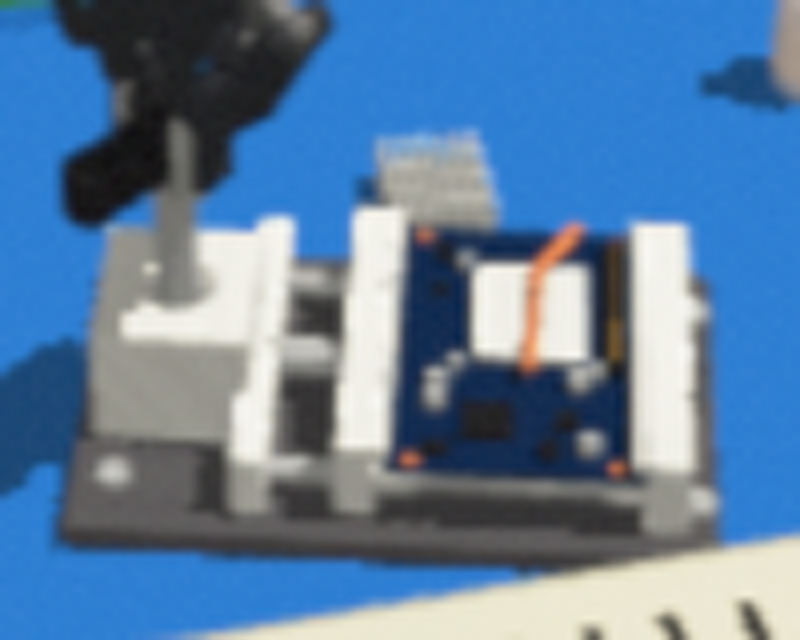

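Request:
{"name": "step_arm", "arguments": {
  "rows": [
    [0, 0, -0.3, 0, 0, -0.05, 10],
    [0, 0, -0.3, 0, 0, -0.1, 10],
    [0, 0, -0.3, 0, 0, -0.15, 10],
    [0, 0, -0.3, 0, 0, -0.2, 10],
    [0, 0, -0.3, 0, 0, -0.25, 10],
    [0, 0, -0.3, 0, 0, -0.3, 10],
    [0, 0, -0.3, 0, 0, -0.35, 10],
    [0, 0, -0.3, 0, 0, -0.35, 10]
  ],
  "force": 100
}}

```text
clock: 14.6
eef_pos: [551.1, 45.1, 109.7]
tcp_rot: [2.677, 1.564, 2.932]
contact_force: [-1.5, -1.4, 5.1]
opening: 0.214
```

```bash
python3 st.py; python3 jaw.py 1
```

```text
14.6 [551.12  45.13 109.69] F [-1.46 -1.36  5.07] T [-0.34   0.345  0.075] yaw 0.255 q6 -0.179 tilt [-0.0065  0.0014] op 18.273860461999284
px per mm [0.34690341 0.00788333] [273.56640206 244.49294946]
jaw [0.25287998 0.07024799] 0.989893068266933
rail [0.00076859 0.01854471] 0.9998891091491818[ WARN:0@4.934] global loadsave.cpp:1063 imwrite_ Unsupported depth image for selected encoder is fallbacked to CV_8U.
```

Request:
{"name": "step_arm", "arguments": {
  "rows": [
    [0, 0, -0.3, 0, 0, -0.05, 10],
    [0, 0, -0.3, 0, 0, -0.1, 10],
    [0, 0, -0.3, 0, 0, -0.15, 10],
    [0, 0, -0.3, 0, 0, -0.2, 10],
    [0, 0, -0.3, 0, 0, -0.25, 10],
    [0, 0, -0.3, 0, 0, -0.3, 10],
    [0, 0, -0.3, 0, 0, -0.3, 10],
    [0, 0, -0.3, 0, 0, -0.3, 10]
  ]
}}

```text
clock: 15.7
eef_pos: [551.1, 45.2, 109.7]
tcp_rot: [2.66, 1.564, 2.617]
contact_force: [-1.4, -0.5, 5.2]
opening: 0.214
```

```bash
cat >> jaw.py <<'E'
def edges(g):
    m=g.mean(2); L=[];Rr=[]
    for v in range(246,262):
        row=m[v,258:284]; w=row.max()
        # left: dark->white subpixel crossing at 150 scanning from peak
        k=int(np.argmax(np.convolve(row,np.ones(4)/4,'same')[6:18]))+6
        i=k
        while row[i]>140: i-=1
        L.append(i+(140-row[i])/(row[i+1]-row[i]))
        j=k
        while row[j]>140: j+=1
        Rr.append(j-(140-row[j])/(row[j-1]-row[j]))
    return np.array(L),np.array(Rr)
L0,R0=edges(np.load("jaw_0.npy")); L1,R1=edges(g)
print("edges shift mm L",np.median(L1-L0)/.347,"R",np.median(R1-R0)/.347, "mean",np.mean(L1-L0)/.347,np.mean(R1-R0)/.347)
E
python3 st.py; python3 jaw.py 2 2>/dev/null
```

```text
15.7 [551.11  45.19 109.68] F [-1.41 -0.51  5.16] T [-0.2    0.459  0.118] yaw -0.043 q6 0.117 tilt [-0.0058  0.0033] op 18.305139047190018
px per mm [0.34690341 0.00788333] [273.56640206 244.49294946]
jaw [ 0.65775144 -0.05626472] 0.9841327992944541
rail [-0.00332616  0.00479609] 0.9998935490222994
edges shift mm L 1.7495123050683694 R 1.9575945936208328 mean 1.6596814789710719 1.8570708726037408
```

Request:
{"name": "step_arm", "arguments": {
  "rows": [
    [0, 0, -0.3, 0, 0, -0.05, 10],
    [0, 0, -0.3, 0, 0, -0.1, 10],
    [0, 0, -0.3, 0, 0, -0.15, 10],
    [0, 0, -0.3, 0, 0, -0.2, 10],
    [0, 0, -0.3, 0, 0, -0.25, 10],
    [0, 0, -0.3, 0, 0, -0.25, 10],
    [0, 0, -0.3, 0, 0, -0.25, 10],
    [0, 0, -0.3, 0, 0, -0.25, 10]
  ]
}}

```text
clock: 16.8
eef_pos: [551.1, 45.3, 109.7]
tcp_rot: [2.643, 1.564, 2.352]
contact_force: [-2.7, -0.7, 6.0]
opening: 0.214
```

```bash
python3 st.py; python3 jaw.py 3 2>/dev/null; for i in 1 2; do python3 - <<'E'
import sys; sys.argv=['x','1']
E
done
```

```text
16.8 [551.09  45.3  109.67] F [-2.66 -0.67  6.03] T [-0.14   0.504  0.168] yaw -0.292 q6 0.363 tilt [-0.0048  0.0048] op 18.30590300309016
px per mm [0.34690341 0.00788333] [273.56640206 244.49294946]
jaw [0.9824382  0.05332284] 0.9884665765869146
rail [0.00398187 0.00281029] 0.999875667194011
edges shift mm L 2.9495392634784503 R 2.8925877429224878 mean 4.428104420880692 2.9275090743759016
```

Request:
{"name": "step_arm", "arguments": {
  "rows": [
    [0, 0, -0.3, 0, 0, -0.05, 10],
    [0, 0, -0.3, 0, 0, -0.1, 10],
    [0, 0, -0.3, 0, 0, -0.15, 10],
    [0, 0, -0.3, 0, 0, -0.2, 10],
    [0, 0, -0.3, 0, 0, -0.2, 10],
    [0, 0, -0.3, 0, 0, -0.2, 10],
    [0, 0, -0.3, 0, 0, -0.2, 10],
    [0, 0, -0.3, 0, 0, -0.2, 10]
  ]
}}

```text
clock: 17.9
eef_pos: [551.1, 45.4, 109.7]
tcp_rot: [2.629, 1.564, 2.138]
contact_force: [-2.2, -1.4, 5.9]
opening: 0.218
```

```bash
python3 st.py; python3 jaw.py 4 2>/dev/null
```

```text
17.9 [551.1   45.4  109.69] F [-2.16 -1.38  5.87] T [-0.129  0.482  0.084] yaw -0.49 q6 0.561 tilt [-0.0037  0.0058] op 18.601784314697362
px per mm [0.34690341 0.00788333] [273.56640206 244.49294946]
jaw [1.1967139  0.10334624] 0.9871687562802719
rail [ 0.00091925 -0.00308912] 0.9987196906831867
edges shift mm L 3.7529745228367695 R 3.534748766572362 mean 6.971000762721661 3.503659717886784
```

Request:
{"name": "step_arm", "arguments": {
  "rows": [
    [0, 0, -0.3, 0, 0, -0.05, 10],
    [0, 0, -0.3, 0, 0, -0.1, 10],
    [0, 0, -0.3, 0, 0, -0.15, 10],
    [0, 0, -0.3, 0, 0, -0.2, 10],
    [0, 0, -0.3, 0, 0, -0.2, 10],
    [0, 0, -0.3, 0, 0, -0.2, 10],
    [0, 0, -0.3, 0, 0, -0.2, 10],
    [0, 0, -0.3, 0, 0, -0.2, 10]
  ]
}}

```text
clock: 19.0
eef_pos: [551.1, 45.4, 109.7]
tcp_rot: [2.615, 1.564, 1.926]
contact_force: [-1.7, 0.3, 6.3]
opening: 0.216
```

```bash
python3 st.py; python3 jaw.py 5 2>/dev/null
```

```text
19.0 [551.11  45.44 109.66] F [-1.68  0.29  6.34] T [-0.126  0.473  0.159] yaw -0.689 q6 0.759 tilt [-0.0024  0.0065] op 18.46973077225015
px per mm [0.34690341 0.00788333] [273.56640206 244.49294946]
jaw [1.2235006  0.13789958] 0.9855082936264441
rail [ 0.00128267 -0.01031478] 0.9989352562688578
edges shift mm L 3.7932005265837407 R 3.5357542368899444 mean 7.099722344181827 3.5275799921944206
```

The jaw stopped moving during the last step, so it has gripped at about yaw −0.465. I'm now about 0.22 rad past that, and turn roughly 0.3 more.

Request:
{"name": "step_arm", "arguments": {
  "rows": [
    [0, 0, -0.3, 0, 0, -0.06, 10],
    [0, 0, -0.3, 0, 0, -0.12, 10],
    [0, 0, -0.3, 0, 0, -0.18, 10],
    [0, 0, -0.3, 0, 0, -0.24, 10],
    [0, 0, -0.3, 0, 0, -0.28, 10],
    [0, 0, -0.3, 0, 0, -0.32, 10],
    [0, 0, -0.3, 0, 0, -0.32, 10],
    [0, 0, -0.3, 0, 0, -0.32, 10]
  ]
}}

```text
clock: 20.1
eef_pos: [551.2, 45.6, 109.7]
tcp_rot: [2.586, 1.564, 1.579]
contact_force: [-2.8, -0.1, 5.3]
opening: 0.22
```

```bash
python3 st.py; python3 jaw.py 6 2>/dev/null;python3 - <<'E'
from h import *
g=np.load("jaw_6.npy").astype(np.uint8); crop(g,225,325,205,285,8,"pics/jaw6c.png")
E
```

```text
20.1 [551.19  45.58 109.68] F [-2.82 -0.11  5.27] T [-0.095  0.396  0.19 ] yaw -1.008 q6 1.077 tilt [-0.0001  0.0071] op 18.825944144919898
px per mm [0.34690341 0.00788333] [273.56640206 244.49294946]
jaw [1.3040901 0.1230298] 0.9831701966863486
rail [-0.00285564 -0.01556865] 0.9988622583319139
edges shift mm L 3.918312246401671 R 3.701934439936151 mean 7.245351715849095 3.707357938361897
```

View pics/jaw6c.png

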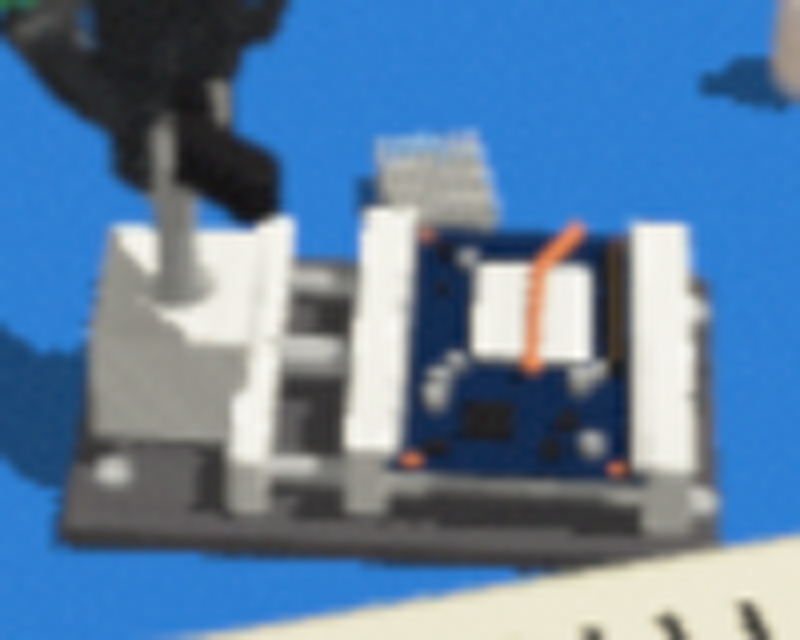

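Run:
```python
from h import *
I=[np.load(f"jaw_{i}.npy").mean(2).astype(np.float32) for i in range(7)]
reg=dict(jawtop=(267,278,231,241),jawmid=(266,279,241,252),jawlow=(265,277,252,264),jaw=(266,278,231,264),board=(280,302,234,263),rail=(301,314,236,268))
for n,(u0,u1,v0,v1) in reg.items():
    o=[]
    for i in range(1,7):
        W=np.eye(2,3,dtype=np.float32)
        # reference=last image, to use content of jaw in final location
        try: cc,W=cv2.findTransformECC(I[6][v0:v1,u0:u1],I[i-1],np.float32([[1,0,u0],[0,1,v0]]),cv2.MOTION_TRANSLATION,(3,300,1e-7),None,1); o.append((round(float(W[0,2]-u0)/.347,2),round(float(W[1,2]-v0)/.347,2)))
        except Exception as e: o.append(None)
    print(n,o)
T=[]
for k in range(4):
    vision.grab_frame("scene"); s=r.sense(); T.append(np.r_[s['wrist_torque'][2],s['contact_force']])
print(np.round(T,3))
```

```text
jawtop [(-3.63, -0.64), (-3.0, -0.33), (-1.97, 0.01), (-0.87, -0.74), (-0.25, -0.26), (-0.05, -0.28)]
jawmid [(-3.69, 0.05), (-2.94, -0.02), (-1.71, 0.37), (-0.88, -0.05), (-0.29, -0.17), (-0.1, -0.05)]
jawlow [(-3.74, -0.28), (-3.15, -0.17), (-1.72, 0.04), (-0.88, -0.14), (-0.34, -0.21), (-0.25, -0.13)]
jaw [(-3.78, -0.35), (-2.98, -0.18), (-1.8, 0.17), (-0.89, -0.28), (-0.27, -0.18), (-0.15, -0.1)]
board [(-0.76, -0.06), (-0.79, -0.05), (-0.74, -0.06), (-0.8, -0.08), (-0.16, 0.08), (-0.06, -0.01)]
rail [(-0.01, 0.01), (-0.0, 0.06), (-0.02, 0.02), (0.0, 0.01), (0.01, 0.05), (0.01, 0.02)]
[[ 0.177 -1.94  -0.248  5.047]
 [ 0.253 -0.811 -0.723  5.558]
 [ 0.207 -0.981 -0.792  5.674]
 [ 0.228 -1.854 -1.419  5.853]]
```

The jaw and board seated at yaw ≈ −0.48 and the rail has not moved. I'm now about 0.5 rad past first grip; torque ~0.22–0.25 N·m agrees with ~0.4. Now I relieve the twist slightly and draw out.

Request:
{"name": "step_arm", "arguments": {
  "rows": [
    [0, 0, 0.2, 0, 0, 0.04, 10],
    [0, 0, 0.4, 0, 0, 0.09, 10],
    [0, 0, 1, 0, 0, 0.09, 10],
    [0, 0, 3, 0, 0, 0.09, 10],
    [0, 0, 6, 0, 0, 0.09, 10],
    [0, 0, 10, 0, 0, 0.09, 10],
    [0, 0, 14, 0, 0, 0.09, 10],
    [0, 0, 15, 0, 0, 0.09, 10]
  ]
}}

```text
clock: 21.4
eef_pos: [551.5, 45.7, 125.2]
tcp_rot: [2.469, 1.564, 1.551]
contact_force: [0.5, -0.1, -4.0]
opening: 0.215
```

```bash
python3 st.py; python3 jaw.py 7 2>/dev/null
```

```text
21.4 [551.5   45.65 125.18] F [ 0.55 -0.09 -4.  ] T [-0.056 -0.024 -0.068] yaw -0.918 q6 0.987 tilt [0.0001 0.0072] op 18.337017481316785
px per mm [0.34690341 0.00788333] [273.56640206 244.49294946]
jaw [1.3071561  0.11480681] 0.9832396622012732
rail [-0.00193415 -0.01954923] 0.9989264428632237
edges shift mm L 3.9366699465903996 R 3.7057790879461496 mean 7.239383586587949 3.7213389628885993
```

The jaw held and the key is free. Lifting clear and returning at the pick-up yaw.

Request:
{"name": "step_arm", "arguments": {
  "rows": [
    [0, 0, 12, 0, 0, 0, 10],
    [0, 0, 30, 0, 0, 0, 10],
    [0, 0, 45, 0, 0, 0, 10],
    [0, 0, 50, 0, 0, 0, 10],
    [0, 0, 50, 0, 0, 0.03, 10],
    [-1, -20, 50, 0, 0, 0.06, 10],
    [-3, -60, 50, 0, 0, 0.09, 10],
    [-4, -105, 50, 0, 0, 0.09, 10]
  ]
}}

```text
clock: 22.5
eef_pos: [546.8, -60.0, 174.3]
tcp_rot: [2.651, 1.563, 1.826]
contact_force: [1.1, -0.4, -2.5]
opening: 0.217
```

```bash
python3 st.py
```

```text
22.5 [546.82 -59.98 174.29] F [ 1.06 -0.4  -2.46] T [-0.005 -0.013  0.023] yaw -0.825 q6 0.704 tilt [-0.0019  0.0072] op 18.530005053001837
```

Request:
{"name": "step_arm", "arguments": {
  "rows": [
    [-1, -35, 0, -0.006, 0, 0, 10],
    [-3, -80, 0, -0.006, 0, 0, 10],
    [-5, -120, 0, -0.006, 0, 0, 10],
    [-6, -160, 0, -0.006, 0, 0, 10],
    [-7.5, -190, 0, -0.006, 0, 0, 10],
    [-8.3, -207, 0, -0.006, 0, 0, 10],
    [-8.3, -211.3, 0, -0.006, 0, 0, 10],
    [-8.3, -211.3, 0, -0.006, 0, 0, 10]
  ]
}}

```text
clock: 23.5
eef_pos: [538.4, -270.6, 174.0]
tcp_rot: [-2.979, 1.568, 2.48]
contact_force: [0.5, 0.2, -2.2]
opening: 0.216
```

```bash
python3 st.py
python3 - <<'E'
from h import *
p,d=vision.grab_frame("scene"); crop(p,80,170,190,280,8,"pics/s8.png")
p,d=vision.grab_frame("top"); crop(p,240,320,110,190,8,"pics/t8.png")
E
```

```text
23.5 [ 538.42 -270.61  174.01] F [ 0.46  0.24 -2.18] T [0.002 0.051 0.008] yaw -0.825 q6 0.356 tilt [-0.0024  0.0019] op 18.437022371513958
```

View pics/s8.png

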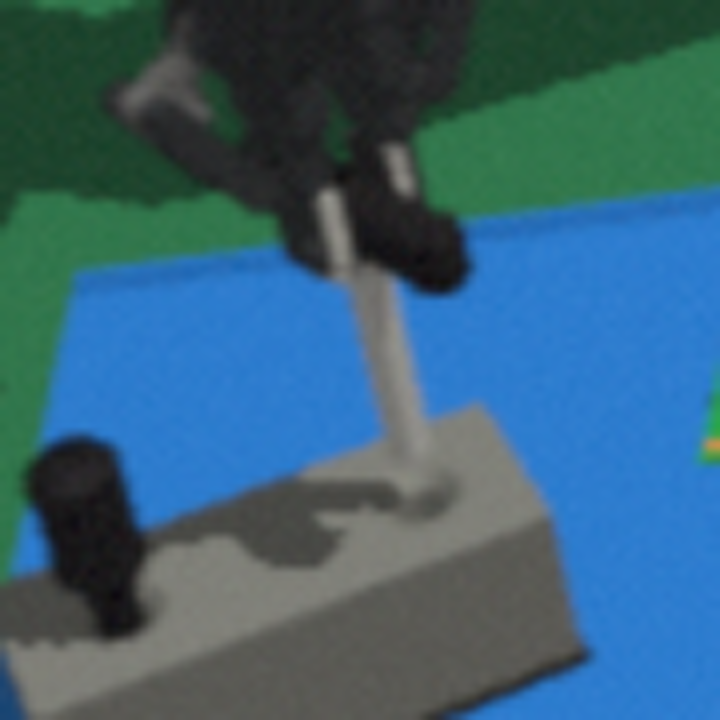

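View pics/t8.png

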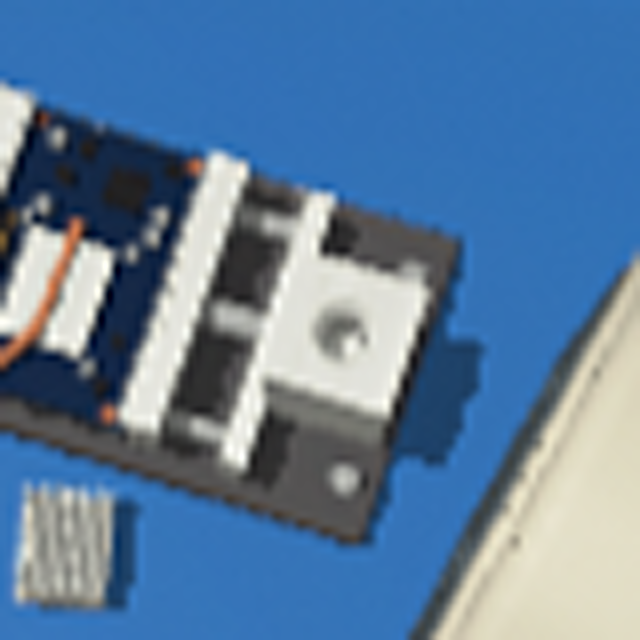

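The key tip (410,465) is directly above the stand's hole (432,492). In the top view the jaw and board are as left. Lowering.

Request:
{"name": "step_arm", "arguments": {
  "rows": [
    [0, -0.7, -4, 0, 0, 0, 10],
    [0, -0.7, -9, 0, 0, 0, 10],
    [0, -0.7, -14, 0, 0, 0, 10],
    [0, -0.7, -19, 0, 0, 0, 10],
    [0, -0.7, -23, 0, 0, 0, 10],
    [0, -0.7, -26, 0, 0, 0, 10],
    [0, -0.7, -29, 0, 0, 0, 10],
    [0, -0.7, -30, 0, 0, 0, 10]
  ]
}}

```text
clock: 24.6
eef_pos: [538.5, -271.0, 144.0]
tcp_rot: [-2.953, 1.568, 2.506]
contact_force: [0.0, -0.6, -2.6]
opening: 0.221
```

```bash
python3 st.py
```

```text
24.6 [ 538.5  -270.96  143.97] F [ 0.01 -0.64 -2.63] T [ 0.039 -0.013  0.039] yaw -0.824 q6 0.355 tilt [-0.0024  0.0017] op 18.875930284623355
```

Request:
{"name": "step_arm", "arguments": {
  "rows": [
    [0, -0.2, -4, 0, 0, 0, 10],
    [0, -0.2, -10, 0, 0, 0, 10],
    [0, -0.2, -17, 0, 0, 0, 10],
    [0, -0.2, -24, 0, 0, 0, 10],
    [0, -0.2, -31, 0, 0, 0, 10],
    [0, -0.2, -38, 0, 0, 0, 10],
    [0, -0.2, -44, 0, 0, 0, 10],
    [0, -0.2, -48, 0, 0, 0, 10]
  ]
}}

```text
clock: 25.6
eef_pos: [538.6, -271.2, 95.6]
tcp_rot: [-2.967, 1.568, 2.493]
contact_force: [0.2, -1.0, -3.4]
opening: 0.217
```

```bash
python3 st.py
```

```text
25.6 [ 538.56 -271.2    95.62] F [ 0.18 -1.   -3.39] T [ 0.003 -0.041  0.018] yaw -0.824 q6 0.354 tilt [-0.0023  0.0018] op 18.51318771530566
```

Nearly on the floor. I lower the last 2 mm, then open slowly.

Request:
{"name": "step_arm", "arguments": {
  "rows": [
    [0, 0, -1, 0, 0, 0, 10],
    [0, 0, -1.9, 0, 0, 0, 10],
    [0, 0, -1.9, 0, 0, 0, 10],
    [0, 0, -1.9, 0, 0, 0, 25],
    [0, 0, -1.9, 0, 0, 0, 35],
    [0, 0, -1.9, 0, 0, 0, 50],
    [0, 0, -1.9, 0, 0, 0, 50],
    [0, 0, -1.9, 0, 0, 0, 50]
  ]
}}

```text
clock: 26.6
eef_pos: [538.5, -271.2, 93.7]
tcp_rot: [-2.965, 1.568, 2.494]
contact_force: [-0.3, 0.0, 0.2]
opening: 0.59
```

```bash
python3 st.py
python3 - <<'E'
from h import *
p,d=vision.grab_frame("scene"); crop(p,80,170,190,280,8,"pics/s9.png")
E
```

```text
26.6 [ 538.55 -271.19   93.72] F [-0.33  0.02  0.2 ] T [ 0.034 -0.015  0.024] yaw -0.824 q6 0.354 tilt [-0.0023  0.0018] op 50.39099489025653
```

View pics/s9.png

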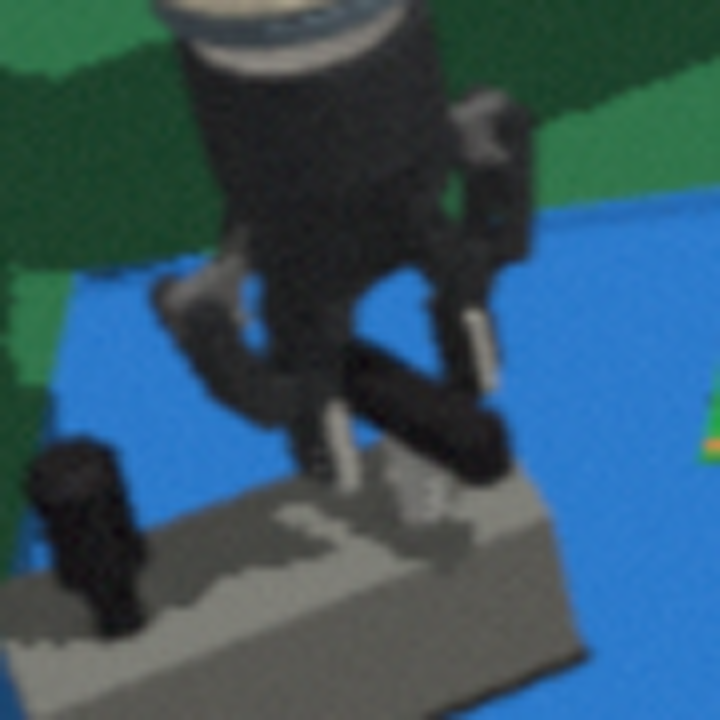

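The key is standing free in its hole, bar at (430,410), with both pads (340,445) and (480,350) clear of it. I back straight up and away.

Request:
{"name": "step_arm", "arguments": {
  "rows": [
    [0, 0, 8, 0, 0, 0, 50],
    [0, 0, 25, 0, 0, 0, 50],
    [0, 0, 50, 0, 0, 0, 50],
    [0, 0, 80, 0, 0, 0, 50],
    [0, 0, 110, 0, 0, 0, 50],
    [0, 0, 140, 0, 0, 0, 50],
    [-60, -40, 150, 0, 0, 0, 50],
    [-110, -90, 150, 0, 0, 0, 50]
  ]
}}

```text
clock: 27.65
eef_pos: [441.3, -349.1, 245.9]
tcp_rot: [-0.629, 1.571, -1.451]
contact_force: [0.2, -0.9, 0.0]
opening: 0.582
```

Request:
{"name": "step_arm", "arguments": {
  "rows": [
    [-40, -50, 0, 0, 0, 0, 50],
    [-90, -100, 0, 0, 0, 0, 50],
    [-140, -150, 0, 0, 0, 0, 50],
    [-170, -190, 0, 0, 0, 0, 50],
    [-190, -210, 0, 0, 0, 0, 50],
    [-200, -220, 0, 0, 0, 0, 50],
    [-200, -220, 0, 0, 0, 0, 50],
    [-200, -220, 0, 0, 0, 0, 50]
  ]
}}

```text
clock: 28.65
eef_pos: [242.3, -568.2, 246.2]
tcp_rot: [0.97, 1.57, 0.149]
contact_force: [0.1, -0.7, -0.3]
opening: 0.582
```

```bash
python3 st.py; python3 jaw.py 9 2>/dev/null
python3 - <<'E'
from h import *
p,d=vision.grab_frame("scene"); crop(p,70,330,200,310,3,"pics/s10.png")
p,d=vision.grab_frame("top"); crop(p,220,425,110,200,3.5,"pics/t10.png")
E
```

```text
28.65 [ 242.28 -568.17  246.17] F [ 0.13 -0.67 -0.35] T [-0.053  0.012 -0.054] yaw -0.821 q6 -0.35 tilt [0.0004 0.0001] op 49.74265640449657
px per mm [0.34690341 0.00788333] [273.56640206 244.49294946]
jaw [1.3057953  0.11648881] 0.9830379859015816
rail [-0.00030131 -0.0102143 ] 0.9988973673614879
edges shift mm L 3.9702368942873787 R 3.6646970826230154 mean 7.290803819133855 3.669668728105692
```

View pics/s10.png

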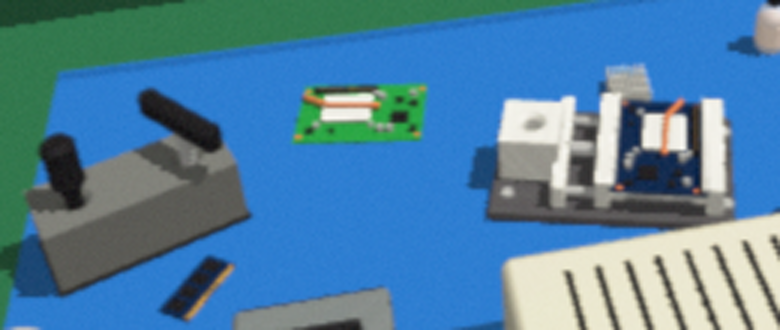

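View pics/t10.png

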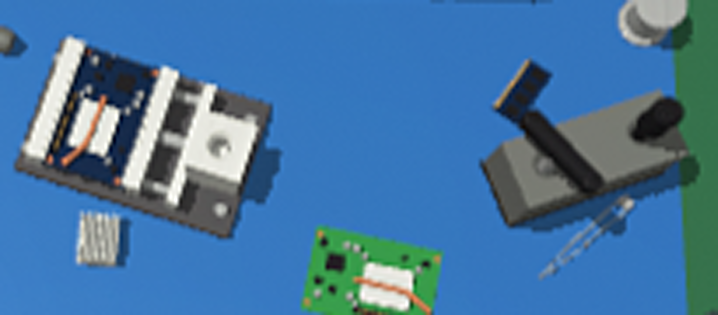

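Final views: the key is upright in its hole (scene crop 180,120), and the nut driver, tweezers, memory module and heat sink are where they were. The jaw is closed and the robot is clear, so I hand in.

```bash
python3 -c "
from rig import order
print(order.sign_off())"
```

```text
the job is handed in; nothing more can be done
None
```

The board is clamped, the hex key is back upright in its own hole in the stand, and the job is handed in at about 29 s of the 67 s allowed.

- **Fitting the key:** it met the screw out of step at the expected height. It dropped in while I turned it clockwise under a light push (about 8 N before turning) and went fully home, 11 mm lower. I saw no sign of forcing.
- **Clamping:** the jaw moved about 3.7 mm and stopped against the board. I turned roughly 0.5 rad past first grip, which is about 20–25 N and inside the 10–40 N band. This is an estimate, not a direct grip reading:
  - Wrist torque, read against its zero afterwards, was about 0.27 N·m, and agrees.
  - Single torque readings were noisy.
  - The jaw images showed another 0.1–0.2 mm of apparent movement after the stop, which I took for measuring error or settling.
- **Last checks:** the jaw stayed put after the key came out and again after the arm moved away. The nut driver, tweezers, heat sink and memory module look unmoved, and the gripper is clear of everything.

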